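# Raise the press lever and slide the bench block home

## Task

Get the small bench press ready for stamping: push its counterweighted lever up past its balance point so that it stays raised by itself, then push the brass block along the bed, between the guide rails, until it sits fully home against the back stop. The block is only to be pushed, never lifted off the bed; leave the jar, the die and the screwdriver around the press where they are.

Things in the scene. Friction and masses are not known exactly. Their poses are not given: they have to be found in the camera images.
- press: Grey bench lever press, fixed to the table. Origin: centre of the underside of its bed plate (300 mm along x, 110 along y, 15 thick: the bed is at z = 15 mm). x points level from the front edge (the crossbar end) to the back, roughly to the robot's left; z up. Two guide rails run along x from -150 to +10 mm, 66 mm apart inside, 10 wide, 8 high above the bed. The back stop, 22 mm high above the bed, has its front face at x = +30 mm
- hinge (a point): Centre of the lever's hinge, between two cheeks that reach 110 mm above the table: press x = +100, y = 0, z = 75 mm. The hinge axis is along the press's y. A round steel counterweight, 52 mm across, sits 85 mm from the hinge on a tail that points up while the lever is down and back when it is raised. The hinge is lightly damped
- lever (a joint): Lever angle, rad. 0: down on its stop, the lever runs forward from the hinge, rising 0.21 rad above level, its punch ends 9 mm above the bed at x = 0, barring the block. Grows as the front end goes up and back; 1.4: upper stop, lever upright, punch clear. Below the balance point, about 0.65, it falls shut; beyond, it swings on to the upper stop and stays. About 2 N at the crossbar moves it
- crossbar (a point): Centre of the round wooden crossbar at the lever's front end: 120 mm long (along the press's y), 18 mm thick, 215 mm from the hinge axis; the lever itself is a steel bar 16 mm square. With the lever down it is at press x = -110, z = 120 mm
- block_center (a point): Centre of the loose brass bench block, 60 x 60 x 16 mm, about 0.45 kg, lying flat on the bed between the guide rails near the front; its axes are along its edges, and its x axis points roughly along the press's x
- home (a point): Where the block's centre is when the block is fully home: its back face against the back stop, under the punch's place (press x = 0, y = 0, 23 mm above the table)
- die: steel doming die: disc 64 mm across, 26 mm high, standing beyond the press (bystander), origin on its underside
- jar: small amber glass jar, 54 mm across, 60 mm high, standing on the robot's side of the press (bystander), origin on its underside
- driver: wooden-handled screwdriver lying beyond the press (bystander), origin on its underside
- block: the same block, origin at the centre of its underside
Not all that is in view belongs to the job. Of the things that look like the block, the largest one is meant.

How it is judged:
On the way, in this order (a step that is already met when the one before it is completed fails the run):
1. the lever is raised to its upper stop and stays (value of joint lever above 1.25 rad), for 0.3 s.
2. the block is home against the back stop (value of joint lever above 1.25 rad and x of block_center in the frame of press above -0.004 m and z of block_center in the frame of press below 0.027 m and angle between the x axis of block_center and the x axis of press, either way round below 0.07 rad), for 0.2 s.
At the end, for the whole second after the job is handed in: The lever stands at its upper stop (joint above 1.25 rad) and at rest; the block lies flat on the bed (centre less than 4 mm above its rest height), within 4 mm of the back stop and within 0.07 rad of square to it, at rest (all of step 2 and velocity of joint lever between -0.05 and 0.05 rad/s and linear speed of block below 0.01 m/s); the robot touches nothing.
It fails at once if the block is lifted or tipped up off the bed by more than 10 mm (z of block_center in the frame of press above 0.033 m).
It fails at once if the block is tipped (angle between block_center's own z axis and vertical above 0.35 rad).
It fails at once if the jar, the die or the screwdriver is displaced by more than 30 mm (distance of any of die, jar, driver from where it was at the start of the episode above 0.03 m).
It also fails if it takes over 48 s, if anything falls off the work surface, if the arm or the gripper's body presses on something with over 40 N, if the wrist force passes 120 N, or if a joint passes its speed limit or range.

## Robot

A 6-joint arm with a two-finger parallel gripper is mounted at the origin on the work surface. World frame = base frame: x ahead of the robot, y to its left, z up, the work surface at z = 0. Lengths are in m, angles in rad, forces in N, time in s.
With the tool pointing down it reaches from about 0.35 to 0.775 m from the base axis. Payload 7.3 kg.
Tool frame: the origin (TCP) lies at the very end of the fingers, on their centre line; the grasp point (between the pads) lies 19 mm behind it (robot.tcp_to_grasp is the distance from the TCP to the grasp point, in m); x points along the fingers, y is the direction in which the jaws open and shut, and the axes are right-handed (so a half turn about x gives the same grasp; the last joint's range is limited). The gripper opens to 92 mm and grips with 3 to 60 N. Pads are 19 mm wide; open, the fingers measure 130 mm over their backs; the gripper's body (75 mm by 190 mm) begins 47 mm behind the grasp point.
Start: joints at [-1.361, 0.342, 1.524, -0, 1.275, -0.146], TCP at [0.183, -0.492, 0.227] pointing down, gripper open.
Joint ranges: [-2.53, 2.53], [-0.77, 2.02], [0.04, 2.7], [-1, 4.14], [0.28, 2.66], [-3.11, 3.11]. Speed limits (rad/s): [2.57, 2.57, 3.14, 3.14, 3.14, 3.14].

## Interface

Orientations are given as [roll, pitch, yaw] about the fixed x, y, z axes, in that order (R = Rz(yaw) Ry(pitch) Rx(roll)).
In Python, from cell import robot gives the robot as it stands.
- The arm moves only by the tool move_arm, never from a script. Its argument "increments" is a list of rows, each a list of 4 numbers: the shift along the tool's x, y, z normalised to -1 to 1, where 1 is 40 cm, then the turn about the tool's x normalised to -1 to 1, where 1 is 60 degrees. In form: [[dx, dy, dz, twist], ...]. A call has 1 to 5 rows; each row is the pose to reach, as a shift and turn from the pose commanded when the call began, along the tool's axes at that moment; what a row does not reach only later rows make up. A row lasts 1/8 s, in which the tool goes at most 62.5 mm and 10.7 degrees, less where a joint would pass 70% of its speed; a pose out of reach is approached as far as the arm can. A call with a number of a shift or a turn outside -1 to 1 is refused whole. A call with a gripper value outside its range is refused whole. "gripper" is the closure, from 0 (fully open) to 1 (shut), set as the call begins (left out, the last holds). The fingers move at their own pace and stop on an object; "squeeze" is the grip in N (left out, the last holds). Time passes only in rows, so rows that repeat a pose let the fingers close. It gives the time, the measured TCP pose, the force and the opening at its end, in the units of the state.
- robot.observe(): the state, without advancing time (a new reading comes with each control period).
- robot.read_camera(name): name is "scene" or "side" or "wrist"; returns the picture (480x640x3 uint8, red, green, blue); there is no depth.
- robot.camera_params(name): a dict with "fx", "fy", "cx", "cy" (pixels), "R" (3x3) and "t" (3): a world point X has camera coordinates R X + t; the wrist camera has in their place "tool_from_camera" (4x4, takes a point from camera to tool coordinates, whose origin is the TCP and whose axes are the tool frame's). Camera axes: x right, y down, z forward; pixel columns grow to the right and rows downward; lengths in m; the calibration is good to about 2 mm. A picture is of the moment at which its call begins: read the wrist's pose just before it. camera_params takes no time and is no camera call.
- robot.hand_in(): hands the job in, once; it reports no verdict.
The state is a dict: "time": time; "qpos": joint angles; "qvel": joint speeds; "joint_efforts": joint torques, N m; "tool_pos": TCP position; "tool_rot": TCP orientation; "contact_force": force on the tool from outside, world axes, zero at the start; "torque": the same for the moment, N m; "opening": finger opening in m.
Only numpy, scipy, OpenCV 4.12 (cv2) and the standard library are available. Lean on these libraries where they do the work, as an engineer would, in place of code of your own. Each camera call takes 0.05 s, during which the arm holds its last target.

## Working session

There is one attempt and no reset: what is moved stays moved. The work goes in short steps, Python scripts to look and compute and a tool call to move; the robot and the scene stay as the last step left them, time stands still between calls to the robot, and variables do not carry over. Pictures are saved under pics/ and viewed, and the job is handed in when it is done.

Besides the shell and the picture viewer there is one more tool, called after "Call:" in YAML: its name, and indented under it one key for each argument. move_arm: Moves the arm, as the interface text tells. Its arguments: {"type":"object","properties":{"increments":{"type":"array","items":{"type":"array","items":{"type":"number"}}},"gripper":{"type":"number"},"squeeze":{"type":"number"}},"required":["increments"]}

```bash
ls; mkdir -p pics; python3 - <<'E'
from cell import robot
import cv2
print(robot.observe())
for n in ["scene","side","wrist"]:
    cv2.imwrite(f"pics/{n}0.png",robot.read_camera(n)[:,:,::-1])
    print(n,robot.camera_params(n))
E
```

```text
pics
{'time': 0.0, 'qpos': array([-1.36100508e+00,  3.42756935e-01,  1.52501684e+00, -2.86968962e-05,
        1.27539135e+00, -1.46009810e-01]), 'qvel': array([ 3.69477370e-04, -1.35620806e-03, -1.12955833e-03,  1.11748337e-03,
        8.27547536e-04, -6.71873943e-05]), 'joint_efforts': array([-2.71181350e-03, -4.31251431e+01, -2.44221997e+01,  7.15353596e-02,
        5.60469856e-02, -1.21575290e-04]), 'tool_pos': array([ 0.18280144, -0.49171347,  0.22602727]), 'tool_rot': array([-1.69935722,  1.56922362,  1.79804486]), 'contact_force': array([0.41756984, 0.55141174, 0.62603337]), 'torque': array([ 0.02612322, -0.02154871, -0.00046258]), 'opening': 0.09175265960190647}
scene {'fx': 587.013111089979, 'fy': 587.013111089979, 'cx': 318.3674109628867, 'cy': 250.41335078344358, 'R': array([[-5.45269093e-01,  8.38260860e-01,  5.89273043e-04],
       [ 6.56628766e-01,  4.27558428e-01, -6.21315101e-01],
       [-5.21076080e-01, -3.38396988e-01, -7.83560590e-01]]), 't': array([ 0.30668781, -0.31919746,  1.28787659])}
side {'fx': 478.67442490503834, 'fy': 478.67442490503834, 'cx': 318.7012524326791, 'cy': 237.7419713764043, 'R': array([[-0.87053989, -0.49206041,  0.00607169],
       [-0.32521039,  0.56600578, -0.75754582],
       [ 0.36932169, -0.66144843, -0.65275376]]), 't': array([0.53089003, 0.24848132, 0.51396333])}
wrist {'fx': 331.0674474424764, 'fy': 331.0674474424764, 'cx': 325.5135132915402, 'cy': 243.44137642007288, 'tool_from_camera': array([[-3.17193005e-04, -2.97056617e-01,  9.54859815e-01,
        -1.57696124e-01],
       [ 9.99999829e-01, -5.63112798e-04,  1.57003746e-04,
         1.97079688e-03],
       [ 4.91054780e-04,  9.54859701e-01,  2.97056744e-01,
        -8.02931697e-02],
       [ 0.00000000e+00,  0.00000000e+00,  0.00000000e+00,
         1.00000000e+00]])}
```

View pics/scene0.png

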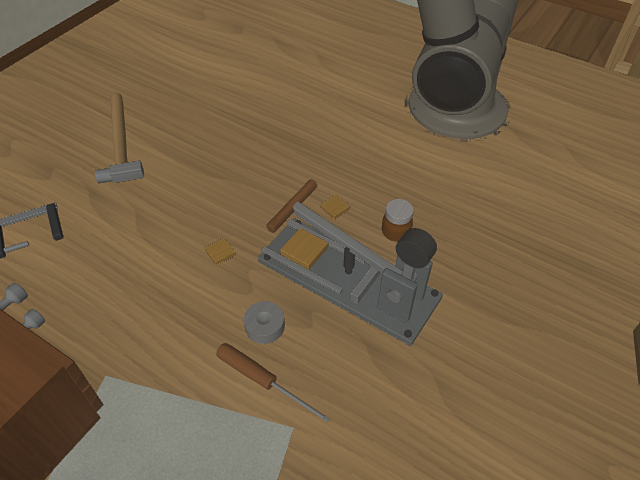

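View pics/side0.png

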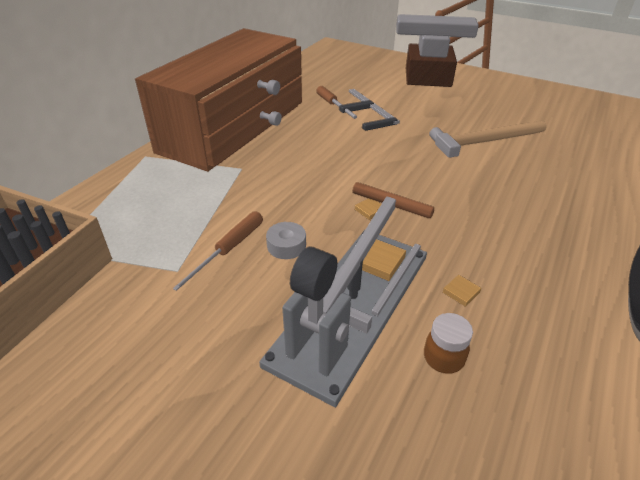

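View pics/wrist0.png

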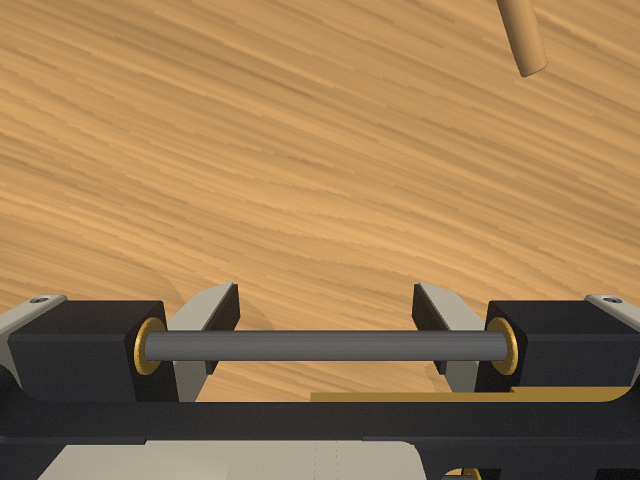

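The scene view shows the press with its front at about (265,258) and back at (410,340). The side view shows the crossbar at (393,199) and the jar at (447,343). I'll enlarge both to get accurate corners.

```bash
python3 - <<'E'
import cv2
a=cv2.imread("pics/scene0.png")[170:355,240:460];cv2.imwrite("pics/sc.png",cv2.resize(a,None,fx=3.5,fy=3.2,interpolation=cv2.INTER_CUBIC))
a=cv2.imread("pics/side0.png")[170:410,250:490];cv2.imwrite("pics/si.png",cv2.resize(a,None,fx=2.5,fy=2.5,interpolation=cv2.INTER_CUBIC))
E
```

```text
(no output)
```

View pics/sc.png

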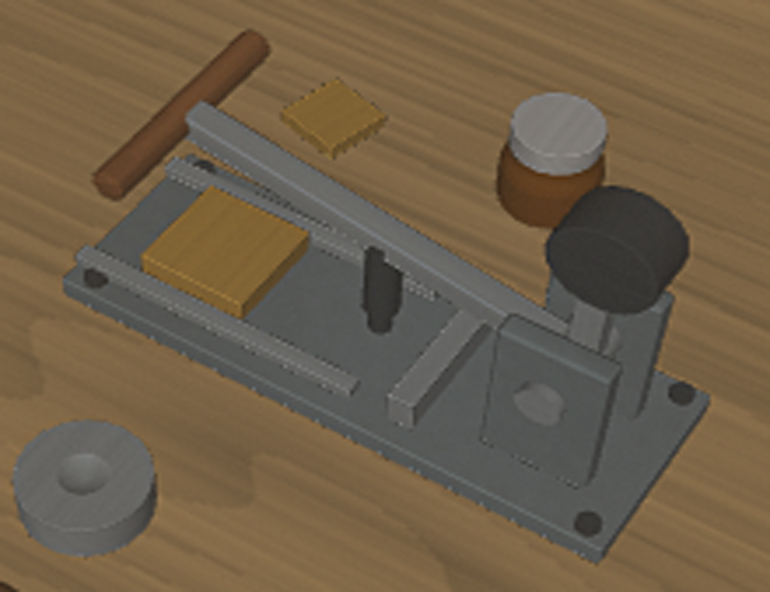

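View pics/si.png

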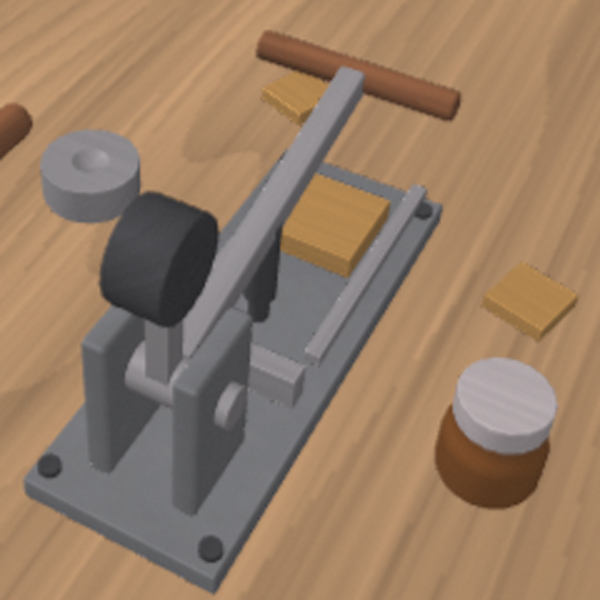

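```bash
cat > h.py <<'E'
import numpy as np
from cell import robot
from scipy.optimize import least_squares
P={n:robot.camera_params(n) for n in("scene","side")}
def proj(n,X):
    p=P[n];c=p["R"]@X+p["t"];return np.array([p["fx"]*c[0]/c[2]+p["cx"],p["fy"]*c[1]/c[2]+p["cy"]])
def tri(px):
    return least_squares(lambda X:np.concatenate([proj(n,X)-np.array(u) for n,u in px.items()]),[.5,-.0,.05])
S=lambda u,v:(u/3.5+240,v/3.2+170)
D=lambda u,v:(u/2.5+250,v/2.5+170)
E
cat > m.py <<'E'
from h import *
obs=[("scene",S(66,280),(-150,-55,15)),("scene",S(600,551),(150,-55,15)),("scene",S(709,399),(150,55,15)),
("side",D(27,484),(150,-55,15)),("side",D(213,582),(150,55,15)),("side",D(441,207),(-150,55,15))]
def W(p,q):
    q=np.array(q)/1000;c,s=np.cos(p[2]),np.sin(p[2]);return np.array([p[0]+c*q[0]-s*q[1],p[1]+s*q[0]+c*q[1],q[2]+p[3]])
r=least_squares(lambda p:np.concatenate([proj(n,W(p,q))-u for n,u,q in obs]),[.5,0,1.5,0])
print(r.x,np.degrees(r.x[2]),r.fun.round(1))
p=r.x
def pf(X):
    c,s=np.cos(p[2]),np.sin(p[2]);d=X-np.array([p[0],p[1],0]);return np.array([c*d[0]+s*d[1],-s*d[0]+c*d[1],d[2]])*1000
for k,a,b in [("barFar",S(110,187),D(265,43)),("barNear",S(258,42),D(453,104)),("blkA",S(212,187),D(390,208)),("blkB",S(309,239),D(348,263)),("blkfrontfar",S(143,257),D(318,178)),]:
    t=tri({"scene":a,"side":b});print(k,t.x.round(4),pf(t.x).round(1),t.fun.round(1))
for k,q in [("hinge",(100,0,75)),("bar",(-110,0,120)),("home",(0,0,23)),("front",(-150,0,15))]:print(k,W(p,q).round(4))
for k,a in [("jar",S(558,130))]:pass
t=tri({"scene":S(558,125),"side":D(505,395)});print("jar",t.x,pf(t.x))
E
python3 m.py
```

```text
[ 0.53217815  0.03971146  1.55922972 -0.00615202] 89.33728220324882 [-1.6  0.  -0.1  0.4  0.3 -1.1 -1.7 -0.5  0.9  0.8  0.5  0.8]
barFar [ 0.5892 -0.0705  0.1184] [-109.5  -58.3  118.4] [-0.4 -1.2 -0.8  0.9]
barNear [ 0.473  -0.0679  0.1205] [-108.3   57.9  120.5] [-0.2 -0.8 -0.5  0.5]
blkA [ 0.5002 -0.078   0.0236] [-118.1   30.6   23.6] [-0. -0. -0.  0.]
blkB [ 0.5038 -0.0186  0.0246] [-58.7  27.7  24.6] [-0.4 -1.  -0.6  0.7]
blkfrontfar [ 0.553  -0.0849  0.0173] [-124.4  -22.3   17.3] [-0.7 -1.7 -1.2  1.2]
hinge [0.5333 0.1397 0.0688]
bar [ 0.5309 -0.0703  0.1138]
home [0.5322 0.0397 0.0168]
front [ 0.5304 -0.1103  0.0088]
jar [0.39165448 0.05656389 0.05620861] [ 15.2259536  140.70918418  56.20860849]
```

```bash
cat >> h.py <<'E'
from scipy.spatial.transform import Rotation as Ro
def st():
    o=robot.observe();R=Ro.from_euler('xyz',o["tool_rot"]).as_matrix();return o,R
def goto(X,yax=None):
    o,R=st();d=R.T@(np.array(X)-o["tool_pos"])
    print("t",o["time"],"pos",o["tool_pos"].round(4),"inc",(d/.4).round(4),"F",o["contact_force"].round(1),"open",round(o["opening"],4))
    if yax is not None:
        v=R.T@np.array([yax[0],yax[1],0]);a=np.degrees(np.arctan2(v[2],v[1]));print("twist deg",a,"norm",a/60)
E
python3 - <<'E'
from h import *
o,R=st();print(R.round(3))
import math
a=math.radians(89.3)
goto([.497,-.069,.2],(math.cos(a),math.sin(a)))
goto([.497,-.069,.2],(-math.cos(a),-math.sin(a)))
E
```

```text
[[-0.     0.348 -0.937]
 [ 0.001 -0.937 -0.348]
 [-1.    -0.001 -0.   ]]
t 0.15 pos [ 0.1829 -0.4918  0.2262] inc [ 0.0665 -0.7172 -1.1044] F [ 0.1 -0.   0.7] open 0.0917
twist deg -158.9136131106075 norm -2.6485602185101254
t 0.15 pos [ 0.1829 -0.4918  0.2262] inc [ 0.0665 -0.7172 -1.1044] F [ 0.1 -0.   0.7] open 0.0917
twist deg 21.086386889392504 norm 0.35143978148987504
```

Call:
move_arm:
  increments:
    - [0,-0.07,-0.11,0.07]
    - [0,-0.14,-0.22,0.14]
    - [0,-0.21,-0.33,0.21]
    - [0,-0.28,-0.44,0.28]
    - [0,-0.35,-0.55,0.35]
  gripper: 0.2
  squeeze: 8

```text
time: 0.78
tool_pos: [0.3411, -0.2828, 0.2267]
tool_rot: [2.367, 1.571, -0.788]
contact_force: [0.6, 0.7, -0.6]
opening: 0.0732
```

```bash
python3 - <<'E'
from h import *
import math
a=math.radians(89.3)
goto([.497,-.069,.2],(-math.cos(a),-math.sin(a)))
E
```

```text
t 0.775 pos [ 0.3411 -0.2828  0.2267] inc [ 0.0666 -0.5397 -0.3826] F [ 0.6  0.7 -0.6] open 0.0732
twist deg -0.07212678520676184 norm -0.001202113086779364
```

Call:
move_arm:
  increments:
    - [0,-0.12,-0.09,0]
    - [0,-0.24,-0.17,0]
    - [0,-0.36,-0.25,0]
    - [0.02,-0.48,-0.33,0]
    - [0.06,-0.54,-0.38,0]

```text
time: 1.4
tool_pos: [0.496, -0.0675, 0.2028]
tool_rot: [3.047, 1.569, -0.103]
contact_force: [0.8, -1.1, -0.8]
opening: 0.0736
```

```bash
python3 - <<'E'
from h import *
import cv2,math
o,R=st()
for n in ["wrist","side"]:
    cv2.imwrite(f"pics/{n}1.png",robot.read_camera(n)[:,:,::-1])
a=math.radians(89.3)
goto([.497,-.069,.101],(-math.cos(a),-math.sin(a)))
E
```

```text
t 1.5 pos [ 0.495  -0.0672  0.2008] inc [ 0.2496  0.0047 -0.0057] F [-0.1 -0.1  0.4] open 0.0734
twist deg 0.30298075998281854 norm 0.005049679333046976
```

View pics/wrist1.png

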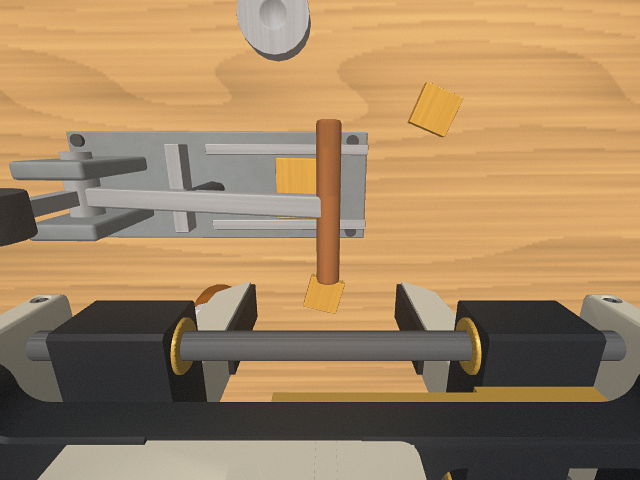

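View pics/side1.png

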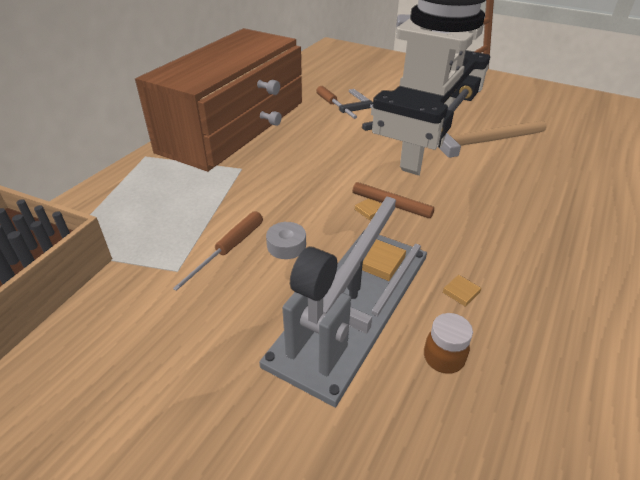

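```bash
python3 - <<'E'
from h import *
o,R=st();p=robot.camera_params("wrist");T=p["tool_from_camera"]
print(proj("side",o["tool_pos"]),proj("scene",o["tool_pos"]))
def ray(u,v,z):
    d=np.array([(u-p["cx"])/p["fx"],(v-p["cy"])/p["fy"],1]);D=R@T[:3,:3]@d;C=R@T[:3,3]+o["tool_pos"];return (C+D*(z-C[2])/D[2]).round(4)
print("bar",ray(328,124,.12),ray(328,280,.12),"lever",ray(320,206,.12))
print("blk backface",ray(277,158,.031),ray(277,218,.031))
E
```

```text
[424.03059075 157.16120495] [305.59247759 153.579396  ]
bar [ 0.5864 -0.0715  0.12  ] [ 0.4717 -0.0709  0.12  ] lever [ 0.5302 -0.0654  0.12  ]
blk backface [ 0.5599 -0.023   0.031 ] [ 0.501 -0.02   0.031]
```

Call:
move_arm:
  increments:
    - [0.1,0.007,-0.005,0]
    - [0.19,0.007,-0.005,0]
    - [0.25,0.007,-0.005,0]
    - [0.25,0.007,-0.005,0]

```text
time: 2.0
tool_pos: [0.4951, -0.0731, 0.1015]
tool_rot: [-0.211, 1.567, 2.919]
contact_force: [0.5, -0.1, 0.2]
opening: 0.0734
```

Call:
move_arm:
  increments:
    - [0,0,0,0]
    - [0,0,0,0]
    - [0,0,0,0]
    - [0,0,0,0]
    - [0,0,0,0]
  gripper: 1
  squeeze: 8

```text
time: 2.62
tool_pos: [0.4967, -0.0727, 0.1029]
tool_rot: [2.498, 1.57, -0.654]
contact_force: [-0.2, 0.3, 0.2]
opening: 0.0278
```

```bash
python3 - <<'E'
from h import *
import cv2
goto([.497,-.069,.101])
for n in ["wrist","side"]:
    cv2.imwrite(f"pics/{n}2.png",robot.read_camera(n)[:,:,::-1])
E
```

```text
t 2.625 pos [ 0.4967 -0.0727  0.1029] inc [ 0.0047 -0.0093 -0.0007] F [-0.2  0.3  0.2] open 0.0278
```

View pics/wrist2.png

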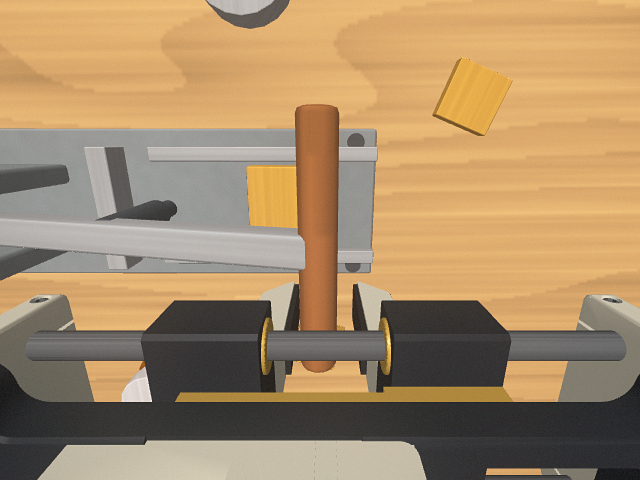

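View pics/side2.png

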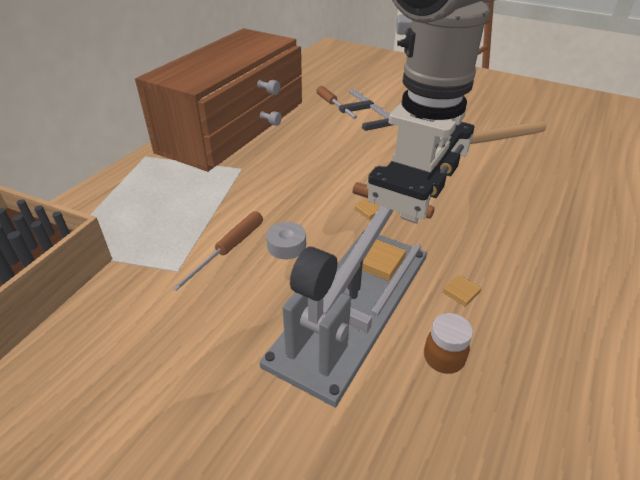

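The bar is between the pads at about u≈318, and the fingers are still closing.

Call:
move_arm:
  increments:
    - [0,0,0,0]
    - [0,0,0,0]
    - [0,0,0,0]

```text
time: 3.1
tool_pos: [0.4966, -0.0693, 0.1027]
tool_rot: [-1.544, 1.565, 1.586]
contact_force: [2.8, 15.9, 3.1]
opening: 0.018
```

```bash
python3 - <<'E'
from h import *
o,R=st();print(R.round(3));goto([.497,-.069,.101])
# arc deltas relative to start, tool frame (x=-z, y=-worldy)
for th in np.arange(.1,1.41,.1):
    p0=.21;p=.21+th;dy=-.215*(np.cos(p)-np.cos(p0));dz=.215*(np.sin(p)-np.sin(p0))
    print(round(th,2),(np.array([-dz,-dy])/.4).round(3))
E
```

```text
[[-0.    -0.011 -1.   ]
 [ 0.005 -1.     0.011]
 [-1.    -0.005  0.   ]]
t 3.1 pos [ 0.4966 -0.0693  0.1027] inc [ 0.0042 -0.0008 -0.0009] F [ 2.8 15.9  3.1] open 0.018
0.1 [-0.052 -0.014]
0.2 [-0.102 -0.033]
0.3 [-0.15  -0.057]
0.4 [-0.196 -0.085]
0.5 [-0.238 -0.118]
0.6 [-0.277 -0.155]
0.7 [-0.312 -0.196]
0.8 [-0.343 -0.24 ]
0.9 [-0.369 -0.287]
1.0 [-0.391 -0.336]
1.1 [-0.407 -0.387]
1.2 [-0.419 -0.44 ]
1.3 [-0.424 -0.493]
1.4 [-0.425 -0.547]
```

Call:
move_arm:
  increments:
    - [-0.052,-0.023,0,0]
    - [-0.102,-0.042,0,0]
    - [-0.15,-0.066,0,0]
    - [-0.196,-0.094,0,0]
    - [-0.238,-0.127,0,0]

```text
time: 3.72
tool_pos: [0.497, -0.0242, 0.1993]
tool_rot: [1.622, 1.566, -1.531]
contact_force: [-3.6, -9.6, 6.2]
opening: 0.018
```

```bash
python3 - <<'E'
from h import *
import cv2
goto([.497,-.069+.118*.4,.1027+.238*.4])
cv2.imwrite(f"pics/side3.png",robot.read_camera("side")[:,:,::-1])
E
```

```text
t 3.725 pos [ 0.497  -0.0242  0.1993] inc [ 0.0036 -0.006   0.0001] F [-3.6 -9.6  6.2] open 0.018
```

View pics/side3.png

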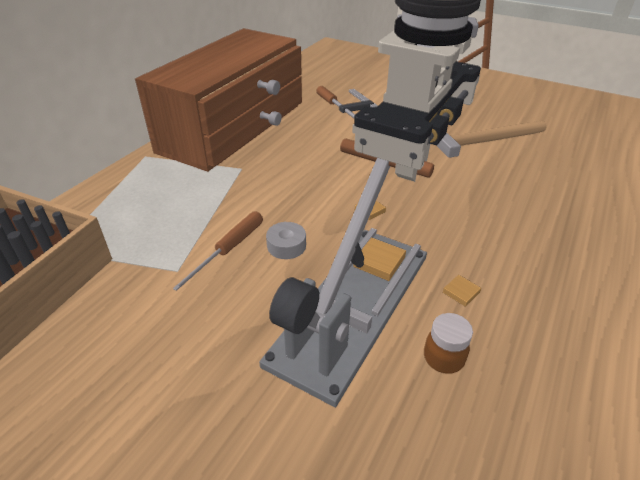

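The lever is following the gripper, with the bar still held at about 0.5 rad.

Call:
move_arm:
  increments:
    - [-0.039,-0.037,0,0]
    - [-0.074,-0.078,0,0]
    - [-0.105,-0.122,0,0]
    - [-0.131,-0.169,0,0]
    - [-0.153,-0.218,0,0]

```text
time: 4.4
tool_pos: [0.4988, 0.0652, 0.2605]
tool_rot: [2.782, 1.568, -0.371]
contact_force: [1.7, -0.2, 1.1]
opening: 0.0179
```

Call:
move_arm:
  increments:
    - [-0.016,-0.051,0,0]
    - [-0.028,-0.104,0,0]
    - [-0.033,-0.155,0,0]
    - [-0.033,-0.2,0,0]
    - [-0.033,-0.2,0,0]

```text
time: 5.03
tool_pos: [0.4994, 0.1467, 0.2724]
tool_rot: [-2.618, 1.569, 0.514]
contact_force: [1.8, 2.1, 1.6]
opening: 0.0177
```

```bash
python3 - <<'E'
from h import *
import cv2
goto([.497,-.069+.547*.4,.1027+.425*.4])
cv2.imwrite(f"pics/side4.png",robot.read_camera("side")[:,:,::-1])
E
```

```text
t 5.025 pos [0.4994 0.1467 0.2724] inc [-0.0007 -0.0077  0.006 ] F [1.8 2.1 1.6] open 0.0177
```

View pics/side4.png

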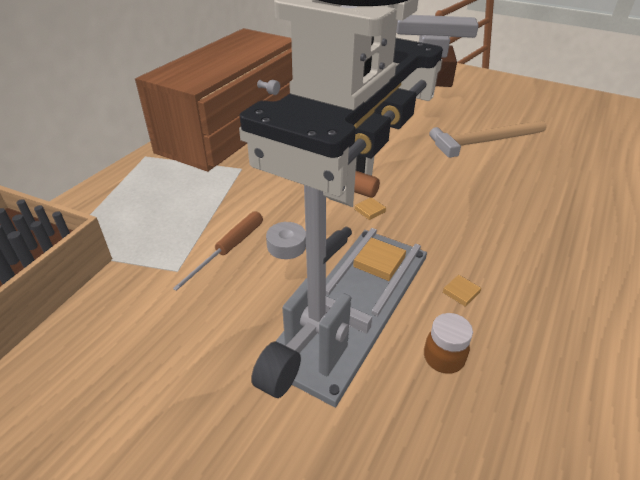

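Nearly at the upper stop (about 1.38 rad). I'll open the gripper and let the lever settle.

Call:
move_arm:
  increments:
    - [0,0,0,0]
    - [0,0,0,0]
    - [0,0,0,0]
    - [0,0,0,0]
    - [0,0,0,0]
  gripper: 0.4

```text
time: 5.7
tool_pos: [0.4989, 0.1451, 0.2722]
tool_rot: [0.682, 1.57, -2.471]
contact_force: [-0.4, 0.2, 0.9]
opening: 0.0548
```

Call:
move_arm:
  increments:
    - [-0.03,0,0,0]
    - [-0.09,0,0,0]
    - [-0.15,0,0,0]
    - [-0.18,0.06,0,0]
    - [-0.18,0.18,0,0]

```text
time: 6.32
tool_pos: [0.4987, 0.0736, 0.3463]
tool_rot: [-3.091, 1.567, 0.043]
contact_force: [-0.3, -0.3, -0.2]
opening: 0.0548
```

```bash
python3 - <<'E'
from h import *
import cv2
o,R=st();print(R.round(3),o["qpos"].round(2));goto([.532,-.13,.25],(-1,0))
cv2.imwrite(f"pics/side5.png",robot.read_camera("side")[:,:,::-1])
E
```

```text
[[ 0.004 -0.008 -1.   ]
 [ 0.    -1.     0.008]
 [-1.    -0.    -0.004]] [-0.01  0.24  1.35  0.    1.56  1.57]
t 6.325 pos [0.4987 0.0736 0.3463] inc [ 0.241   0.5083 -0.0863] F [-0.3 -0.3 -0.2] open 0.0548
twist deg 89.56261988813036 norm 1.4927103314688392
```

View pics/side5.png

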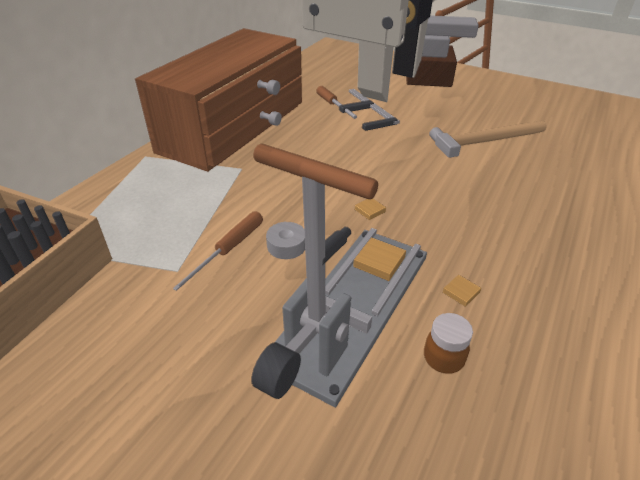

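The lever stays raised by itself. I'll now twist a quarter turn and move to in front of the block.

Call:
move_arm:
  increments:
    - [0,0.1,0,0.17]
    - [0,0.2,-0.02,0.34]
    - [0,0.3,-0.04,0.51]
    - [0,0.42,-0.06,0.68]
    - [0,0.51,-0.08,0.85]
  gripper: 1

```text
time: 7.0
tool_pos: [0.5281, -0.1328, 0.3451]
tool_rot: [-2.858, 1.57, -0.624]
contact_force: [1.0, 0.7, -0.4]
opening: 0.0101
```

```bash
python3 - <<'E'
from h import *
o,R=st();print(o["qpos"].round(2));goto([.532,-.13,.20],(-1,.012))
E
```

```text
[-0.39  0.32  1.24 -0.    1.59  2.09]
t 7.0 pos [ 0.5281 -0.1328  0.3451] inc [ 0.3628 -0.0119  0.    ] F [ 1.   0.7 -0.4] open 0.0101
twist deg 38.679763823033305 norm 0.6446627303838884
```

Call:
move_arm:
  increments:
    - [0.07,-0.004,0,0.16]
    - [0.14,-0.008,0,0.32]
    - [0.21,-0.01,0,0.48]
    - [0.28,-0.012,0,0.64]
    - [0.36,-0.012,0,0.645]

```text
time: 7.62
tool_pos: [0.5323, -0.1282, 0.2005]
tool_rot: [-1.987, 1.569, -0.424]
contact_force: [-0.1, -0.1, -0.3]
opening: 0.0005
```

```bash
python3 - <<'E'
from h import *
import cv2
o,R=st();print(o["qpos"].round(2));goto([.532,-.13,.022],(-1,.012))
for n in ["wrist","side"]:
    cv2.imwrite(f"pics/{n}6.png",robot.read_camera(n)[:,:,::-1])
E
```

```text
[-0.38  0.4   1.51 -0.    1.23  2.77]
t 7.625 pos [ 0.5323 -0.1282  0.2005] inc [ 0.4462  0.0015 -0.0042] F [-0.1 -0.1 -0.3] open 0.0005
twist deg 0.255379316562956 norm 0.004256321942715933
```

View pics/wrist6.png

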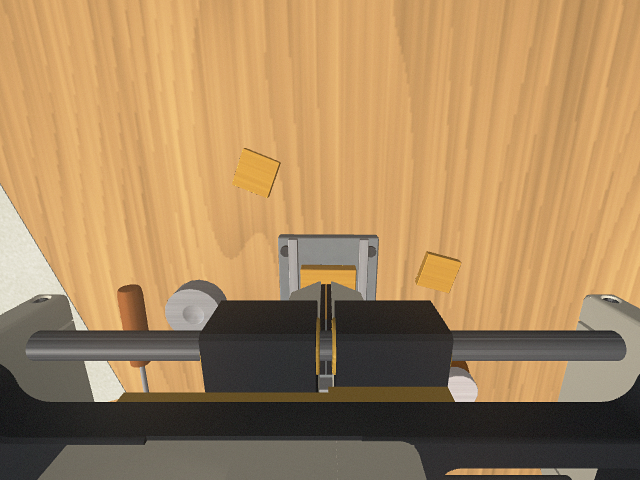

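View pics/side6.png

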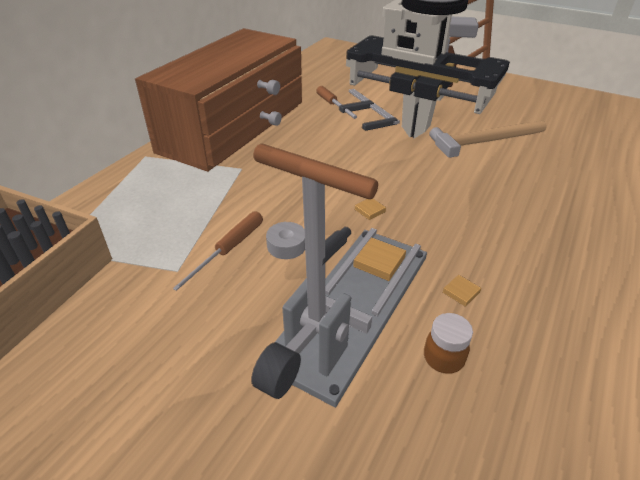

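The wrist view shows the fingers (u≈325) lined up with the block (301–356), and the block looks square between the rails. Descending in front of it.

Call:
move_arm:
  increments:
    - [0.12,0,0,0]
    - [0.24,0,0,0]
    - [0.36,0,0,0]
    - [0.42,0,0,0]
    - [0.442,0,0,0]

```text
time: 8.35
tool_pos: [0.5323, -0.1283, 0.0235]
tool_rot: [1.476, 1.571, 3.042]
contact_force: [0.0, -0.2, 0.8]
opening: 0.0005
```

```bash
python3 - <<'E'
from h import *
import cv2
o,R=st();print(o["qpos"].round(2));goto([.532,-.0005,.022],(-1,.012))
for n in ["wrist","side"]:
    cv2.imwrite(f"pics/{n}7.png",robot.read_camera(n)[:,:,::-1])
E
```

```text
[-0.38  0.62  1.7  -0.    0.82  2.77]
t 8.35 pos [ 0.5323 -0.1283  0.0235] inc [0.0038 0.0025 0.3194] F [ 0.  -0.2  0.8] open 0.0005
twist deg 0.3834569374606789 norm 0.006390948957677982
```

View pics/wrist7.png

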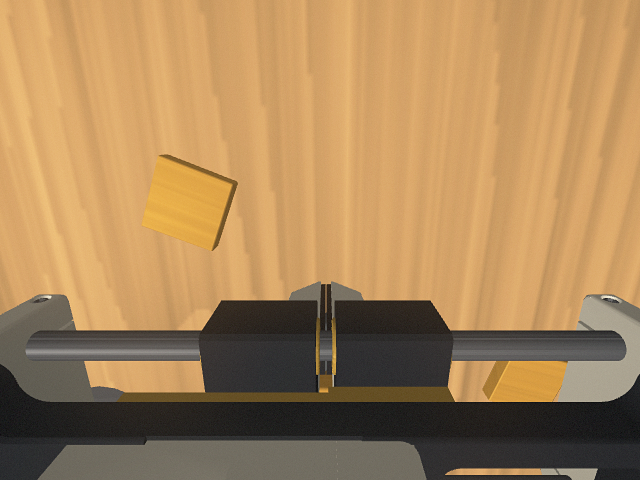

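View pics/side7.png

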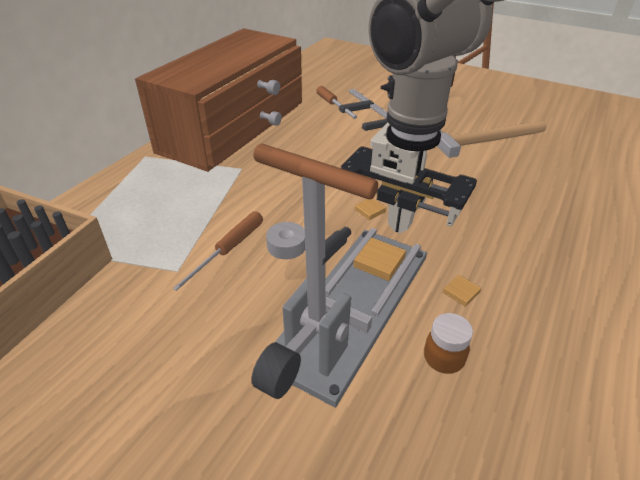

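Call:
move_arm:
  increments:
    - [0.003,0,0.03,0]
    - [0.003,0,0.06,0]
    - [0.003,0,0.09,0]
    - [0.003,0,0.115,0]
    - [0.003,0,0.14,0]

```text
time: 9.07
tool_pos: [0.5327, -0.0721, 0.0229]
tool_rot: [-2.288, 1.569, -0.722]
contact_force: [-0.3, -5.8, 3.1]
opening: 0.0006
```

Call:
move_arm:
  increments:
    - [0,0,0.03,0]
    - [0,0,0.06,0]
    - [0,0,0.09,0]
    - [0,0,0.11,0]
    - [0,0,0.13,0]

```text
time: 9.7
tool_pos: [0.533, -0.0203, 0.0229]
tool_rot: [-2.271, 1.569, -0.706]
contact_force: [0.3, -7.1, 3.9]
opening: 0.0007
```

```bash
python3 - <<'E'
from h import *
import cv2
o,R=st();print(o["qpos"].round(2));goto([.532,-.0005,.022],(-1,.012))
for n in ["scene","side"]:
    a=robot.read_camera(n)[:,:,::-1];b=a[170:355,240:460] if n=="scene" else a[170:410,250:490]
    cv2.imwrite(f"pics/{n}8.png",cv2.resize(b,None,fx=2.5,fy=2.5,interpolation=cv2.INTER_CUBIC))
E
```

```text
[-0.18  0.61  1.74 -0.    0.8   2.97]
t 9.7 pos [ 0.533  -0.0203  0.0229] inc [0.0021 0.0027 0.0495] F [ 0.3 -7.1  3.9] open 0.0007
twist deg 0.3871487472098316 norm 0.00645247912016386
```

View pics/scene8.png

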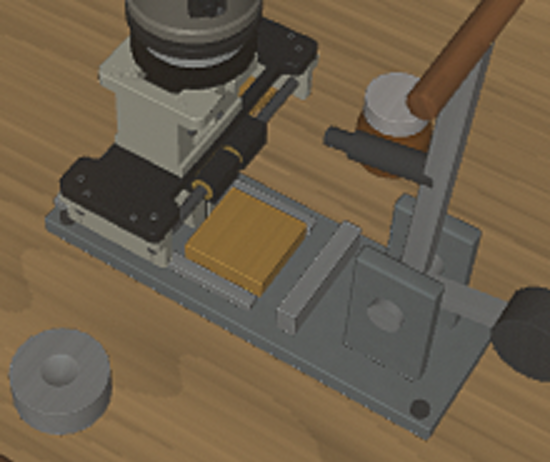

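View pics/side8.png

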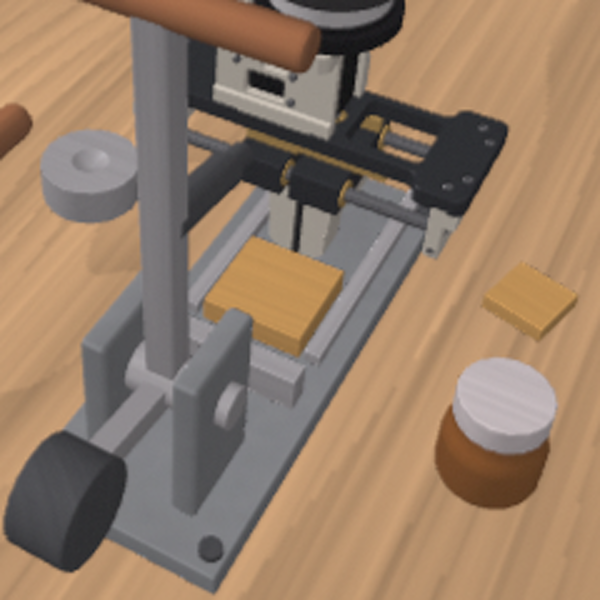

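The block is square on the bed with about 20 mm to go, and the punch is clear of the gripper. I'll continue slowly.

Call:
move_arm:
  increments:
    - [0,0,0.012,0]
    - [0,0,0.022,0]
    - [0,0,0.03,0]
    - [0,0,0.034,0]
    - [0,0,0.034,0]

```text
time: 10.42
tool_pos: [0.5326, -0.0068, 0.0225]
tool_rot: [-2.36, 1.57, -0.795]
contact_force: [-0.1, -4.2, 3.9]
opening: 0.0008
```

Call:
move_arm:
  increments:
    - [0,0,0.004,0]
    - [0,0,0.007,0]
    - [0,0,0.01,0]
    - [0,0,0.01,0]

```text
time: 10.92
tool_pos: [0.5327, -0.0029, 0.0225]
tool_rot: [-2.43, 1.57, -0.865]
contact_force: [0.5, -5.7, 4.8]
opening: 0.0004
```

Call:
move_arm:
  increments:
    - [0,0,0.004,0]
    - [0,0,0.007,0]
    - [0,0,0.007,0]

```text
time: 11.3
tool_pos: [0.5327, -0.0002, 0.0225]
tool_rot: [-2.617, 1.57, -1.052]
contact_force: [0.1, -6.2, 3.6]
opening: 0.0006
```

```bash
python3 - <<'E'
from h import *
import cv2
o,R=st();print(o["qpos"].round(2),o["contact_force"])
for n in ["scene","side"]:
    a=robot.read_camera(n)[:,:,::-1];b=a[220:320,300:420] if n=="scene" else a[240:350,310:420]
    cv2.imwrite(f"pics/{n}9.png",cv2.resize(b,None,fx=5,fy=5,interpolation=cv2.INTER_CUBIC))
E
```

```text
[-0.14  0.61  1.74 -0.    0.8   3.  ] [ 0.12174342 -6.22638947  3.64407819]
```

View pics/scene9.png

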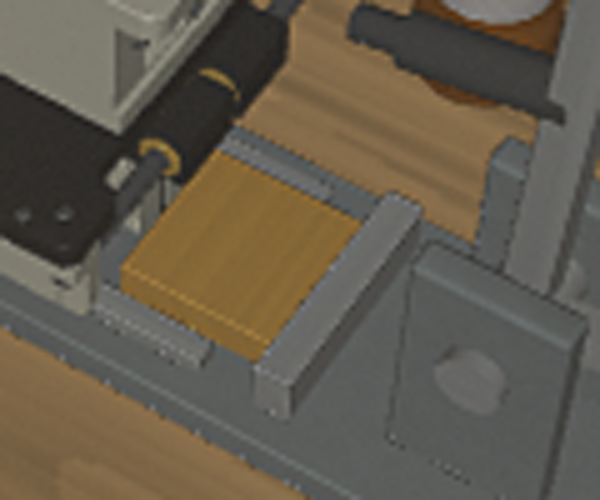

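View pics/side9.png

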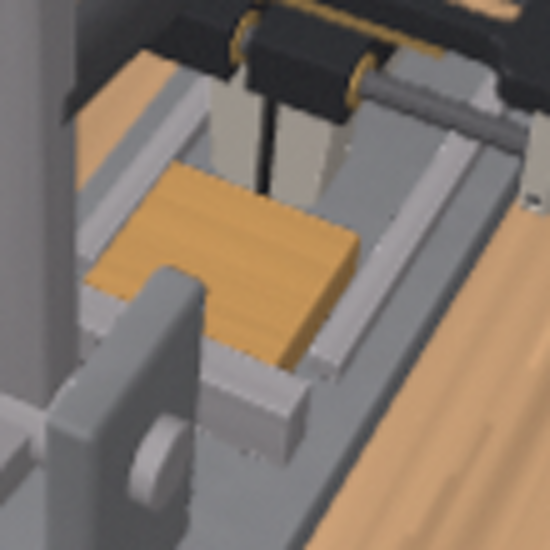

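Nearly home. I'll creep on until the force rises.

Call:
move_arm:
  increments:
    - [0,0,0.003,0]
    - [0,0,0.005,0]
    - [0,0,0.005,0]

```text
time: 11.78
tool_pos: [0.5326, 0.0, 0.0225]
tool_rot: [-3.108, 1.568, -1.543]
contact_force: [-1.2, -15.2, 4.2]
opening: 0.0005
```

Call:
move_arm:
  increments:
    - [0,0,0.003,0]
    - [0,0,0.005,0]
    - [0,0,0.005,0]

```text
time: 12.15
tool_pos: [0.5323, 0.0002, 0.0225]
tool_rot: [3.043, 1.565, -1.674]
contact_force: [-2.7, -23.9, 5.4]
opening: 0.0006
```

The force rose to 24 N with no further motion, so the block is against the stop. Backing off.

Call:
move_arm:
  increments:
    - [0,0,-0.015,0]
    - [0,0,-0.04,0]
    - [0,0,-0.09,0]
    - [0,0,-0.15,0]
    - [0,0,-0.2,0]

```text
time: 12.78
tool_pos: [0.5319, -0.0772, 0.0222]
tool_rot: [1.019, 1.571, 2.584]
contact_force: [0.2, -0.4, 0.6]
opening: 0.0006
```

Call:
move_arm:
  increments:
    - [0,0,-0.08,0]
    - [-0.06,0,-0.15,0]
    - [-0.15,0,-0.2,0]
    - [-0.25,0,-0.2,0]
    - [-0.25,0,-0.2,0]

```text
time: 13.4
tool_pos: [0.5332, -0.1574, 0.1253]
tool_rot: [-1.972, 1.564, -0.408]
contact_force: [-0.3, 0.4, -0.2]
opening: 0.0005
```

```bash
python3 - <<'E'
from h import *
import cv2
o,R=st();print(o["tool_pos"],o["contact_force"].round(1))
for n in ["scene","side"]:
    a=robot.read_camera(n)[:,:,::-1];cv2.imwrite(f"pics/{n}10f.png",a);b=a[215:315,300:420] if n=="scene" else a[240:350,310:420]
    cv2.imwrite(f"pics/{n}10.png",cv2.resize(b,None,fx=5,fy=5,interpolation=cv2.INTER_CUBIC))
E
```

```text
[ 0.53318785 -0.1574345   0.12534984] [-0.3  0.4 -0.2]
```

View pics/scene10.png

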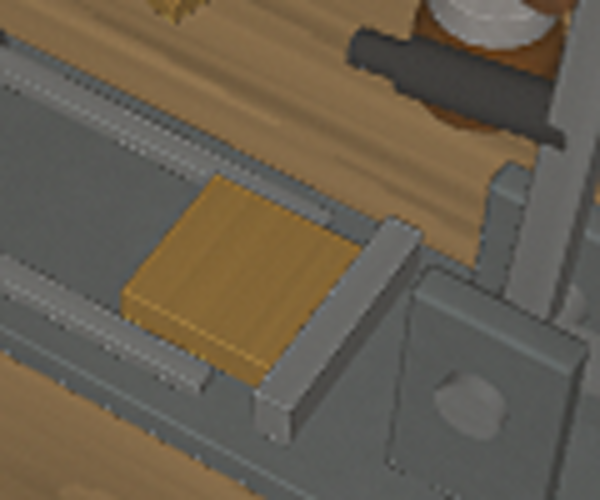

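View pics/side10.png

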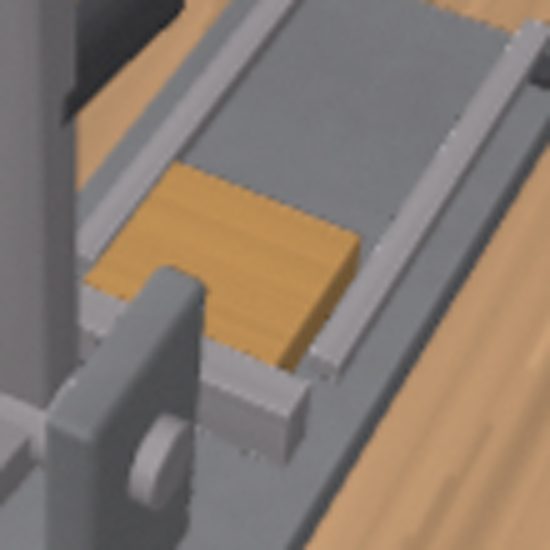

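View pics/side10f.png

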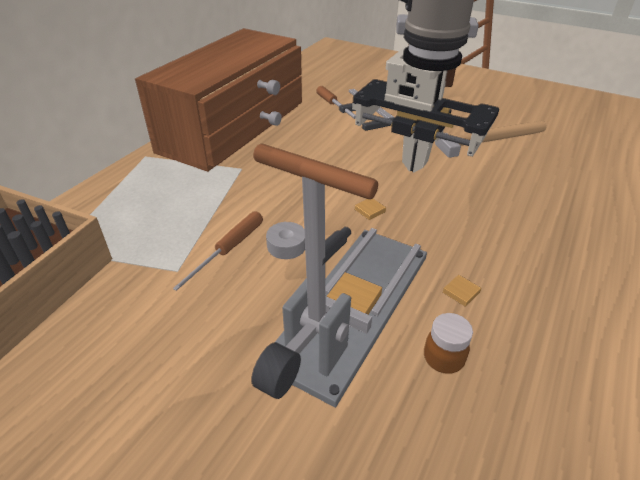

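The block sits flat and square against the stop, the lever is upright, the other objects haven't moved, and the robot is clear.

```bash
python3 -c "
from cell import robot
print(robot.hand_in())"
```

```text
the job is handed in; nothing more can be done
None
```

The lever is up and staying up by itself, the brass block is home against the back stop, and I've handed the job in (no verdict is reported).

- **Lever:** I gripped the wooden crossbar and carried it along its arc to about 1.38 rad. After I let go, it stayed upright in every later picture.
- **Block:** I pushed it along the bed with the closed fingers until they stopped moving and the push force rose from about 6 N to 24 N. Then I backed the arm off. The last pictures show the block flat and square, with no visible gap to the stop.
- **Rest of the scene:** The jar, die and screwdriver look unmoved. The tool touches nothing (force reading about 0.5 N or less). About 13.5 s of the 48 s had passed at hand-in.

**Disagreement:** My camera fit put the press about 6 mm too low. The crossbar's measured height (118–120 mm) matched the stated 120 mm, so I used the stated heights instead. I judged the block's final squareness and position by eye and by the force rise, not with a separate measurement.

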